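Set a ring joint under the torch and take its temperature

TASK

Slide the soldering block flat along the bench, without lifting it, until the open joint (gap) of the brass ring pinned on it lies straight under the torch nozzle (within 5 mm), and let go. Then take the spot thermometer from its wooden cradle, point its lens at that joint from 3 to 8 cm away and hold it still for two seconds, touching neither the work nor the torch with it, and lay it back in the cradle the way it lay, leaving the block where it is. Do not bump the torch, and leave the mandrel, jar, steel block and hammer where they are.

Things in the scene. Friction and masses are not known exactly. Their poses are not given: they have to be found in the camera images.
- block: Soldering block: pale brick 130 x 56 x 28 mm (x, y, z), about 0.25 kg, loose on the bench. Origin: centre of its underside; x along its length. An open brass ring (outer diameter 40, wire 4.4, top 32 above the bench; pins to 37) is pinned on top, centre at x = +27, gap towards +x. The top's -x half is bare: grip there across the 56 mm width.
- joint (a point): Middle of the 8 mm wide gap in the brass ring (the open joint), 45 mm along the block's +x from its centre, on its centre line, 30 mm above its underside. Axes as the block.
- torch_stand: Torch held nozzle down in a fixed stand. Origin: on the bench straight under the nozzle; x towards the post (14 mm thick, 262 high) 140 mm away on a base 100 x 110 x 16 mm, from x = 90 to 190. 12 mm bar at 205 height from post to torch. Brass torch: nozzle radius 9 mm, 95 to 160 high; barrel radius up to 18 above it; black knob's top at 278.
- nozzle (a point): Centre of the nozzle's open lower end, 95 mm above the bench.
- thermometer: Spot thermometer, 0.16 kg: black bar handle 130 x 24 x 26 mm (x, y, z) with a grey round nose (17 mm thick, 20 at a steel ring) that leaves its +x end bent down by 40 degrees. Origin: centre of the handle, where it nearly balances; grip it there across its 24 mm width. x towards the nose, z up. Lens centre at x = +102, z = -37 mm.
- lens (a point): Centre of the lens at the end of the thermometer's nose. Its x axis is the line of sight, out of the lens: 40 degrees below the handle's x when the handle is level. Its y axis is the handle's y.
- cradle: Fixed wooden cradle, base 110 x 62 x 10 mm; origin: centre of its underside. Two forked posts at x = -42 and +42 mm (14 mm along x, 52 wide): fork floor 50 high, prongs open from 31 mm at the floor to 44 at their tops, 77 high. The thermometer lies in both forks, x along the cradle's x, its origin 63 mm above the cradle's (within 6 mm along x). Fingers fit between the forks.
- mandrel: Bystander: steel ring mandrel, an upright tapering spike 168 mm high, radius 13 to 6 mm, on a round foot of radius 30 mm, 20 mm high; loose. Origin: centre of its underside.
- jar: Bystander: amber glass jar with a steel lid, radius 28 mm, 70 mm high, loose. Origin: centre of its underside.
- bench_block: Bystander: steel block 55 x 55 x 22 mm, loose. Origin: centre of its underside.
- hammer: Bystander: hammer 230 mm long lying flat, handle towards its -x, head at +x. Loose.
Mind the look-alikes: they are no part of the job. Of the things that look like the cradle, the larger one is meant. Several things have the shape of the thermometer; the one meant has the colours described above.

How it is judged:
By the outcome, as a careful person would: the job done as asked, in the order asked, and still so for the second after the job is handed in, with the robot touching nothing.
It also fails if it takes over 72 s, if anything falls off the work surface, if the arm or the gripper's body presses on something with over 40 N, if the wrist force passes 120 N, or if a joint passes its speed limit or range.

ROBOT

A 6-joint arm with a two-finger parallel gripper is mounted at the origin on the work surface. World frame = base frame: x ahead of the robot, y to its left, z up, the work surface at z = 0. Lengths are in m, angles in rad, forces in N, time in s.
With the tool pointing down it reaches from about 0.25 to 0.8 m from the base axis. Payload 3.9 kg.
Tool frame: the origin (TCP) lies midway between the tips of the shut fingers; the grasp point (between the pads) lies 19 mm behind it; z points along the fingers, y is the line along which they close (so a half turn about z gives the same grasp; the last joint's range is limited). The gripper opens to 85 mm and grips with 20 to 120 N. Pads are 22 mm wide; open, the fingers measure 114 mm over their backs; the gripper's body (76 mm by 85 mm) begins 54 mm behind the grasp point. The pads swing forward as they close: fully open they stand 13 mm farther back than shut.
Start: joints at [-1.164, 0.26, -0.138, 1.173, 0, 1.571], TCP at [0.208, -0.482, 0.231] pointing down, gripper open.
Joint ranges: [-2.78, 2.78], [-0.83, 1.72], [-1.28, 1.37], [-1.9, 2.12], [-1.57, 1.48], [-3.14, 3.14]. Speed limits (rad/s): [2.57, 2.57, 3.14, 3.14, 3.14, 3.14].

INTERFACE

Orientations are given as a rotation vector (axis times angle).
In Python, from bench import telemetry, read_camera, ctrl gives the robot as it stands. The module is installed in compiled form; this text tells all that it offers.
- The arm moves only by the tool play_rows, never from a script. Its argument "rows" is text: rows parted by semicolons, each of 4 numbers parted by spaces: the shift along the tool's x, y, z normalised to -1 to 1, where 1 is 0.25 m, then the turn about the tool's z normalised to -1 to 1, where 1 is 45 degrees. A call has 1 to 12 rows; each row is the pose to reach, as a shift and turn from the pose commanded when the call began, along the tool's axes at that moment; what a row does not reach only later rows make up. A row lasts 1/10 s, in which the tool goes at most 50 mm and 8.59 degrees, less where a joint would pass 70% of its speed; a pose out of reach is approached as far as the arm can. A call with a number of a shift or a turn outside -1 to 1 is refused whole. A call with a gripper value outside its range is refused whole. "fingers" is the opening, from 0 (shut) to 1 (fully open), set as the call begins (left out, the last holds). The fingers move at their own pace and stop on an object; the grip force is fixed at half the most. Time passes only in rows, so rows that repeat a pose let the fingers close. It gives the time, the measured TCP pose, the force, the opening and the grip force at its end, in the units of the state.
- telemetry.observe(): the state, without advancing time (a new reading comes with each control period).
- read_camera(name): name is "side" or "top" or "wrist"; returns a dict with "color" (400x640x3 uint8, red, green, blue), "z_map" (400x640 float32, m along the optical axis (not along the pixel's ray), 0 where there is no reading), "fx", "fy", "cx", "cy" (pixels), "dist_coeffs" ([k1, k2, p1, p2, k3] as OpenCV has them; the pictures are not rectified), "R" (3x3) and "t" (3): a world point X has camera coordinates R X + t; the wrist camera has in their place "T_tool_cam" (4x4, takes a point from camera to tool coordinates, whose origin is the TCP and whose axes are the flange's). Camera axes: x right, y down, z forward; pixel columns grow to the right and rows downward; lengths in m; the calibration is good to about 2 mm. A picture is of the moment at which its call begins: read the wrist's pose just before it.
- ctrl.hand_in(): hands the job in; it is judged then, once.
The state is a dict: "t": time; "joint_pos": joint angles; "qd": joint speeds; "joint_efforts": joint torques, N m; "tool_pos": TCP position; "orientation": TCP orientation; "force": force on the tool from outside, world axes, zero at the start; "wrist_torque": the same for the moment, N m; "finger_gap": finger opening in m; "grasp_force": force on a finger pad.
Only numpy, scipy, OpenCV 4.12 (cv2) and the standard library are available. Lean on these libraries where they do the work, as an engineer would, in place of code of your own. Each camera call takes 0.05 s, during which the arm holds its last target. There are 200 camera calls.

## Working session

There is one attempt and no reset: what is moved stays moved. The work goes in short steps, Python scripts to look and compute and a tool call to move; the robot and the scene stay as the last step left them, time stands still between calls to the robot, and variables do not carry over. Pictures are saved under pics/ and viewed, at most 10 in all, crops included, and the job is handed in when it is done.

Besides the shell and the picture viewer there is one more tool, called in YAML: its name, and indented under it one key for each argument. play_rows: Moves the arm, as the interface text tells. Its arguments: {"type":"object","properties":{"rows":{"type":"string"},"fingers":{"type":"number"}},"required":["rows"]}

```bash
mkdir -p pics; cat > h.py <<'E'
import numpy as np, cv2
from bench import telemetry, read_camera
def und(c,uv):
    K=np.array([[c['fx'],0,c['cx']],[0,c['fy'],c['cy']],[0,0,1]])
    return cv2.undistortPoints(np.array(uv,float).reshape(-1,1,2),K,np.array(c['dist_coeffs'],float)).reshape(-1,2)
def RT(c,s=None):
    if 'R' in c: return np.array(c['R']),np.array(c['t']).ravel()
    T=np.eye(4);T[:3,:3]=cv2.Rodrigues(np.array(s['orientation'],float))[0];T[:3,3]=s['tool_pos']
    M=np.linalg.inv(T@np.array(c['T_tool_cam']));return M[:3,:3],M[:3,3]
def plane(c,uv,z,s=None):
    R,t=RT(c,s);o=-R.T@t;n=und(c,uv);d=np.c_[n,np.ones(len(n))]@R
    return o+d*((z-o[2])/d[:,2])[:,None]
def cloud(c,s=None):
    v,u=np.mgrid[0:400,0:640];n=und(c,np.stack([u,v],-1));z=c['z_map'].reshape(-1,1)
    R,t=RT(c,s);P=(np.c_[n,np.ones(len(n))]*z-t)@R
    P[z[:,0]==0]=np.nan
    return P.reshape(400,640,3)
def save(c,f): cv2.imwrite(f,c['color'][:,:,::-1])
E
python3 - <<'E'
from h import *
for n in('top','side'):
    c=read_camera(n);save(c,f'pics/{n}0.png');np.save(n+'0.npy',c,allow_pickle=True)
    R,t=RT(c);print(n,-R.T@t,c['fx'])
print(telemetry.observe())
E
```

```text
top [ 0.41174854 -0.00982962  1.2241351 ] 465.5792647578698
side [0.23492325 1.11311175 0.94490457] 498.6642607345364
{'t': 0.1, 'joint_pos': array([-1.16399342e+00,  2.60613281e-01, -1.39259867e-01,  1.17269461e+00,
        1.40096544e-05,  1.57077995e+00]), 'qd': array([ 0.00075257, -0.00293808,  0.00439433,  0.0007601 , -0.00032211,
        0.00020829]), 'joint_efforts': array([-2.87504190e-05, -4.06507909e+01,  2.54527742e+01,  1.01290253e-02,
        5.78671984e-05, -7.65448164e-06]), 'tool_pos': array([ 0.20748816, -0.4815836 ,  0.23054329]), 'orientation': array([-3.07512201e+00, -6.34281574e-01,  5.40209467e-04]), 'force': array([-0.15911523,  0.18162919, -0.46319515]), 'wrist_torque': array([-0.03095229, -0.06608418, -0.00452903]), 'grasp_force': 0.0, 'finger_gap': 0.08508096018671438}
```

View pics/top0.png

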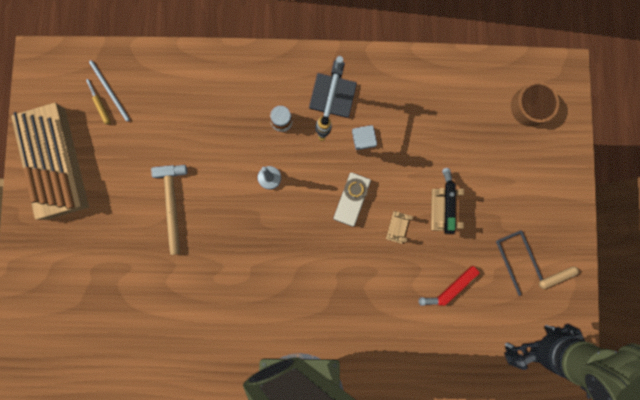

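View pics/side0.png

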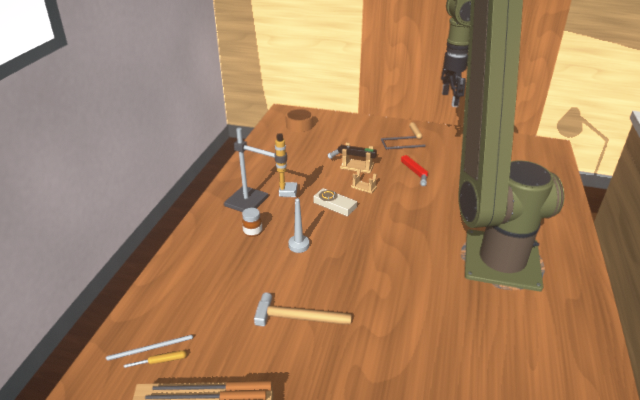

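The top view (image up is world +x, left is +y) shows:
- **Block:** (352,200), ring at (355,188).
- **Torch:** knob at (323,125), stand base at (333,95).
- **Bystanders:** jar (281,118), steel block (365,137), mandrel (268,178).

There are two look-alike pairs:
- **Thermometers:** the black one with a grey nose at (450,205) and a red one at (460,285). The black one fits the description.
- **Cradles:** the larger at (446,208), holding the black thermometer, and a small one at (400,228). The larger one is meant.

Next I measure positions and make an enlarged crop.

```bash
python3 - <<'E'
from h import *
c=np.load('top0.npy',allow_pickle=True).item();s=np.load('side0.npy',allow_pickle=True).item()
P=cloud(c);Q=cloud(s)
a=c['color'][100:250,255:475][:,:,::-1];cv2.imwrite('pics/crop1.png',cv2.resize(a,None,fx=3.6,fy=3.6,interpolation=3))
def box(P,m,lo,hi,name):
    k=m&(P[:,:,2]>lo)&(P[:,:,2]<hi);p=P[k]
    if len(p)<5: print(name,len(p));return
    r=cv2.minAreaRect(p[:,:2].astype(np.float32));print(name,len(p),np.round(p.mean(0),4),'z',np.round(np.percentile(p[:,2],[5,50,95]),3),'rect',np.round(r[0],4),np.round(r[1],3),round(r[2],1))
v,u=np.mgrid[0:400,0:640]
def w(a,b,cc,d):return (u>=a)&(u<=b)&(v>=cc)&(v<=d)
box(P,w(325,380,165,235),.018,.045,'block')
box(P,w(425,470,160,245),.045,.1,'therm+forks')
dark=(c['color'].max(2)<60)
box(P,w(435,465,165,240)&dark,.055,.1,'therm handle')
box(P,w(310,340,110,140),.24,.3,'knob')
box(P,w(325,350,50,75),.2,.3,'post')
box(P,w(345,385,120,160),.012,.04,'steel')
box(P,w(260,300,100,140),.05,.09,'jar')
box(P,w(250,300,160,195),.01,.18,'mandrel')
box(P,w(305,365,70,125),.008,.03,'standbase')
S=lambda a,b,cc,d:w(a,b,cc,d)
box(Q,S(270,290,175,205),.08,.13,'nozzle side');box(Q,S(270,290,130,180),.16,.3,'torch side')
box(Q,S(225,275,180,215),.008,.03,'base side')
box(Q,S(230,250,130,200),.05,.25,'post side')
box(Q,S(325,385,140,165),.055,.1,'therm side')
print(read_camera('wrist')['T_tool_cam'].round(3))
E
```

```text
block 1090 [ 0.5128 -0.1262  0.0288] z [0.025 0.029 0.033] rect [ 0.5132 -0.1271] [0.059 0.13 ] 71.3
therm+forks 814 [ 0.4964 -0.3698  0.0714] z [0.051 0.075 0.08 ] rect [ 0.5059 -0.3709] [0.16  0.057] 0.4
therm handle 389 [ 0.5012 -0.3687  0.074 ] z [0.064 0.075 0.079] rect [ 0.494  -0.3706] [0.024 0.132] 89.6
knob 173 [ 0.6519 -0.0429  0.2631] z [0.244 0.261 0.279] rect [ 0.655  -0.0433] [0.028 0.028] 0.4
post 199 [ 0.7878 -0.0729  0.2297] z [0.208 0.219 0.263] rect [ 0.7905 -0.0735] [0.026 0.031] 78.6
steel 442 [ 0.6781 -0.1577  0.0221] z [0.018 0.022 0.026] rect [ 0.6787 -0.1581] [0.056 0.055] 12.3
jar 319 [0.7172 0.0612 0.0695] z [0.063 0.07  0.074] rect [0.7184 0.0614] [0.048 0.048] 78.3
mandrel 415 [0.5628 0.0872 0.0437] z [0.016 0.021 0.163] rect [0.5657 0.0894] [0.057 0.058] 29.5
standbase 1323 [ 0.7912 -0.0736  0.0161] z [0.012 0.016 0.02 ] rect [ 0.7977 -0.0689] [0.122 0.11 ] 77.1
nozzle side 55 [ 0.6565 -0.0413  0.1129] z [0.097 0.114 0.127] rect [ 0.6574 -0.0418] [0.016 0.013] 16.0
torch side 397 [ 0.6562 -0.0375  0.221 ] z [0.169 0.217 0.274] rect [ 0.6656 -0.0408] [0.053 0.032] 1.9
base side 610 [ 0.7921 -0.0705  0.015 ] z [0.01  0.015 0.019] rect [ 0.7936 -0.0753] [0.118 0.106] 76.8
post side 356 [ 0.7911 -0.0708  0.1687] z [0.065 0.193 0.237] rect [ 0.7838 -0.0721] [0.031 0.056] 76.6
therm side 361 [ 0.4925 -0.3659  0.0693] z [0.057 0.071 0.078] rect [ 0.499 -0.371] [0.145 0.065] 0.7
[[-0.001 -0.953 -0.303  0.077]
 [ 1.    -0.    -0.001  0.   ]
 [ 0.001 -0.303  0.953 -0.142]
 [ 0.     0.     0.     1.   ]]
```

View pics/crop1.png

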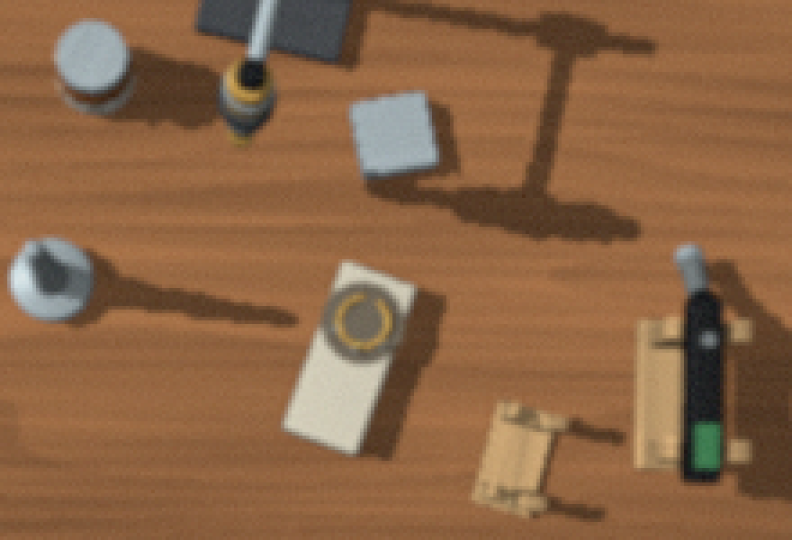

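The crop confirms both choices. The black-and-grey thermometer at crop (705,380) lies in the larger cradle, and the small cradle at (515,455) is the decoy. The torch stands at about (0.655,-0.042), the block at (0.513,-0.127) with heading -18.7°. I'll start moving and turn the wrist so the camera faces away from the torch.

```bash
cat >> h.py <<'E'
def yaw(s): R=cv2.Rodrigues(np.array(s['orientation'],float))[0];return np.degrees(np.arctan2(R[1,0],R[0,0]))
def go(x,y,z,yw=None):
    s=telemetry.observe();R=cv2.Rodrigues(np.array(s['orientation'],float))[0]
    d=R.T@(np.array([x,y,z])-s['tool_pos'])/.25
    t=0 if yw is None else -((yw-yaw(s)+180)%360-180)/45
    print('t',round(s['t'],2),'at',np.round(s['tool_pos'],4),'yaw',round(yaw(s),2),'tilt',np.round(R[:,2],4),'-> rows',np.round(d,4),round(t,4),'gap',round(s['finger_gap'],4))
E
python3 -c "
from h import *
go(.4,-.3,.231,161.3)"
```

```text
t 0.15 at [ 0.2075 -0.4817  0.2307] yaw 23.31 tilt [-6.0e-04  1.4e-03 -1.0e+00] -> rows [ 9.946e-01 -3.628e-01 -7.000e-04] -3.0665 gap 0.0858
```

play_rows:
  rows: "0.976 -0.45 0 -1;0.976 -0.45 0 -1;0.976 -0.45 0 -1;0.976 -0.45 0 -1;0.976 -0.45 0 -1;0.976 -0.45 0 -1;0.976 -0.45 0 -1"

```text
t: 0.85
tool_pos: [0.3887, -0.2802, 0.2311]
orientation: [-2.595, -1.77, -0.0]
force: [0.4, -0.5, -0.2]
finger_gap: 0.0857
grasp_force: 0.0
```

```bash
python3 -c "
from h import *
go(.42,-.12,.231,161.3);print(telemetry.observe()['joint_pos'])"
```

```text
t 0.85 at [ 0.3887 -0.2802  0.2311] yaw 68.58 tilt [-1.e-04  6.e-04 -1.e+00] -> rows [ 6.424e-01 -1.174e-01  6.000e-04] -2.0604 gap 0.0857
[-6.24976693e-01  1.82210488e-01 -2.42136036e-01  1.14688952e+00
  4.82101735e-04  1.31959922e+00]
```

play_rows:
  rows: "0.64 -0.12 0 -1;0.64 -0.12 0 -1;0.64 -0.12 0 -1;0.64 -0.12 0 -1;0.64 -0.12 0 -1;0.64 -0.12 0 -1;0.64 -0.12 0 -1"

```text
t: 1.55
tool_pos: [0.4181, -0.1232, 0.2312]
orientation: [-1.729, -2.623, 0.001]
force: [0.7, 0.0, 0.5]
finger_gap: 0.0857
grasp_force: 0.0
```

play_rows:
  rows: "0 0 0 -1;0 0 0 -1;0 0 0 -1;0 0 0 -1;0 0 0 -1;0 0 0 -1;0 0 0 -1;0 0 0 -1"

```text
t: 2.35
tool_pos: [0.4183, -0.1231, 0.2312]
orientation: [-0.595, -3.084, 0.0]
force: [-0.0, 0.1, 0.3]
finger_gap: 0.0854
grasp_force: 0.0
```

```bash
python3 - <<'E'
from h import *
go(.4753,-.1143,.1,161.3)
s=telemetry.observe();c=read_camera('wrist');save(c,'pics/w1.png');np.save('w1.npy',(c,s),allow_pickle=True)
E
```

```text
t 2.35 at [ 0.4183 -0.1231  0.2312] yaw 158.15 tilt [-3.e-04 -1.e-04 -1.e+00] -> rows [-0.1985  0.1177  0.5249] -0.07 gap 0.0854
```

View pics/w1.png

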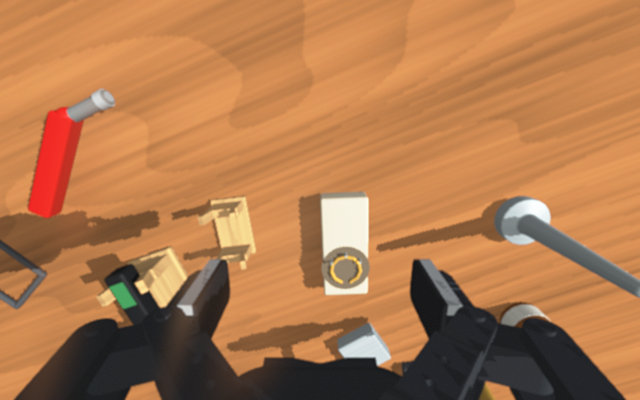

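The wrist view shows the block's top at (345,243), with the ring at (346,268) and its gap on the lower side near (347,285), toward +x. The black thermometer with the green label is at (125,290). Now I measure the block from the wrist camera and check its height.

```bash
python3 - <<'E'
from h import *
c,s=np.load('w1.npy',allow_pickle=True)
P=cloud(c,s);k=np.zeros((400,640),bool);k[185:300,315:375]=1
m=k&(P[:,:,2]>.02)&(P[:,:,2]<.034);p=P[m];print('z',np.percentile(p[:,2],[5,50,95]))
r=cv2.minAreaRect(p[:,:2].astype(np.float32));print('depth',r)
h=cv2.cvtColor(c['color'],cv2.COLOR_RGB2HSV)
m2=(k&(h[:,:,1]<75)&(h[:,:,2]>150)).astype(np.uint8)
cs=max(cv2.findContours(m2,0,1)[0],key=cv2.contourArea).reshape(-1,2)
r=cv2.minAreaRect(plane(c,cs,.028,s)[:,:2].astype(np.float32));print('color',r)
b=k&(h[:,:,0]>12)&(h[:,:,0]<30)&(h[:,:,1]>130)&(h[:,:,2]>100);b[:,:323]=0;b[:,368:]=0;b[:245]=0;b[289:]=0
uv=np.argwhere(b)[:,::-1];q=plane(c,uv,.031,s)[:,:2];print('ring',len(uv),cv2.minEnclosingCircle(q.astype(np.float32)),q.mean(0))
go(.4753,-.1143,.1,161.3)
E
```

```text
z [0.02543776 0.02696044 0.02980696]
depth ((0.5142610669136047, -0.12894350290298462), (0.05983170121908188, 0.12968243658542633), 70.51960754394531)
color ((0.4878881573677063, -0.11935525387525558), (0.05574915558099747, 0.08564351499080658), 68.96568298339844)
ring 269 ((0.5419843792915344, -0.1468200981616974), 0.029078686609864235) [ 0.53943747 -0.13788065]
t 2.4 at [ 0.4183 -0.123   0.2312] yaw 158.18 tilt [-3.e-04 -1.e-04 -1.e+00] -> rows [-0.1987  0.1171  0.5249] -0.0693 gap 0.0852
```

```bash
python3 -c "
from h import *
go(.4763,-.1147,.004,160.5)"
```

```text
t 2.4 at [ 0.4183 -0.123   0.2312] yaw 158.18 tilt [-3.e-04 -1.e-04 -1.e+00] -> rows [-0.2031  0.1171  0.9088] -0.0516 gap 0.0852
```

play_rows:
  rows: "-0.203 0.117 0 -0.05;-0.203 0.117 0.3 -0.05;-0.203 0.117 0.5 -0.05;-0.203 0.117 0.65 -0.05;-0.203 0.117 0.75 -0.05;-0.203 0.117 0.82 -0.05;-0.203 0.117 0.87 -0.05;-0.203 0.117 0.909 -0.05;-0.203 0.117 0.909 -0.05"
  fingers: 1

```text
t: 3.3
tool_pos: [0.4756, -0.114, 0.003]
orientation: [-0.531, -3.094, -0.0]
force: [-0.5, -0.4, 0.3]
finger_gap: 0.0852
grasp_force: 0.0
```

play_rows:
  rows: "0 0 0 0;0 0 0 0;0 0 0 0;0 0 0 0;0 0 0 0;0 0 0 0;0 0 0 0;0 0 0 0;0 0 0 0;0 0 0 0"
  fingers: 0.5

```text
t: 4.3
tool_pos: [0.4775, -0.1146, 0.0053]
orientation: [0.531, 3.094, -0.001]
force: [-1.3, -0.0, 6.3]
finger_gap: 0.0548
grasp_force: 64.6
```

```bash
python3 - <<'E'
from h import *
go(.4763,-.1147,.004,160.5)
s=telemetry.observe();print(s['force'],s['grasp_force'])
c=read_camera('wrist');save(c,'pics/w2.png');np.save('w2.npy',(c,s),allow_pickle=True)
E
```

```text
t 4.3 at [ 0.4775 -0.1146  0.0053] yaw 160.54 tilt [ 0.0022 -0.0011 -1.    ] -> rows [ 0.0043 -0.002   0.0053] 0.0009 gap 0.0548
[-1.34289431 -0.03175866  6.33512193] 64.640371799469
```

View pics/w2.png

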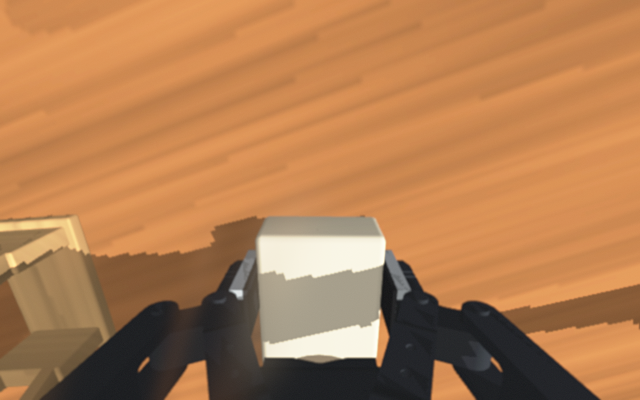

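The block's bare end is gripped centrally between the pads, at (320,290), with a 55 mm opening. Before sliding I refine the nozzle axis from both fixed views.

```bash
python3 - <<'E'
from h import *
c=np.load('top0.npy',allow_pickle=True).item();s=np.load('side0.npy',allow_pickle=True).item()
P=cloud(c);Q=cloud(s)
k=np.zeros((400,640),bool);k[110:140,310:340]=1
for lo,hi in((.27,.29),(.262,.27),(.25,.262),(.2,.25)):
    m=k&(P[:,:,2]>lo)&(P[:,:,2]<hi);p=P[m];print('top',lo,len(p),p[:,:3].mean(0).round(4),cv2.minEnclosingCircle(p[:,:2].astype(np.float32)))
# side: torch silhouette by depth, row midlines
o=-RT(s)[0].T@RT(s)[1]
for v in range(136,204,4):
    row=Q[v,262:300];g=(np.hypot(row[:,0]-.656,row[:,1]+.043)<.035)&(row[:,2]>.085)
    if g.sum()<2: continue
    u=np.where(g)[0]+262;z=np.nanmedian(row[g,2]);a=plane(s,[[u.min()-.5,v],[u.max()+.5,v],[(u.min()+u.max())/2,v]],z)
    d=a[2]-o;x=a[2]+d*((-.043-a[2,1])/d[1])
    print(v,u.min(),u.max(),'z',round(z,3),'w',round(np.linalg.norm(a[1]-a[0]),4),'x at y=-.043',(o+d*((-.043-o[1])/d[1]))[0].round(4))
m=(P[:,:,2]>.008)&(P[:,:,2]<.024);m[:,:300]=0;m[:,372:]=0;m[:65]=0;m[118:]=0
E
```

```text
top 0.27 63 [ 0.6552 -0.0434  0.2772] ((0.6558812260627747, -0.043411511927843094), 0.008900957182049751)
top 0.262 16 [ 0.6491 -0.0435  0.2641] ((0.651237964630127, -0.04582010954618454), 0.011960463598370552)
top 0.25 62 [ 0.6518 -0.0432  0.2581] ((0.6563827395439148, -0.043732188642024994), 0.014179588295519352)
top 0.2 154 [ 0.6551 -0.0437  0.221 ] ((0.6670287847518921, -0.04655081033706665), 0.029813505709171295)
136 277 282 z 0.275 w 0.0167 x at y=-.043 0.6563
140 275 284 z 0.262 w 0.0279 x at y=-.043 0.6569
144 275 285 z 0.252 w 0.0308 x at y=-.043 0.6561
148 275 284 z 0.241 w 0.0281 x at y=-.043 0.6582
152 275 285 z 0.226 w 0.0311 x at y=-.043 0.6573
156 271 286 z 0.213 w 0.0455 x at y=-.043 0.6625
160 275 286 z 0.202 w 0.0342 x at y=-.043 0.657
164 276 286 z 0.185 w 0.0317 x at y=-.043 0.6561
168 277 285 z 0.174 w 0.026 x at y=-.043 0.6568
172 279 283 z 0.154 w 0.0146 x at y=-.043 0.6574
176 280 283 z 0.142 w 0.0117 x at y=-.043 0.6565
180 280 284 z 0.127 w 0.0148 x at y=-.043 0.6556
184 279 284 z 0.114 w 0.0178 x at y=-.043 0.6579
188 280 284 z 0.099 w 0.0149 x at y=-.043 0.657
```

```bash
python3 -c "
from h import *
go(.5775,-.0156,.0063)"
```

```text
t 4.35 at [ 0.4775 -0.1146  0.0053] yaw 160.54 tilt [ 0.0023 -0.0011 -1.    ] -> rows [-0.2453  0.5066 -0.0034] 0 gap 0.0546
```

play_rows:
  rows: "-0.01 0.02 -0.004 0;-0.03 0.06 -0.004 0;-0.06 0.12 -0.004 0;-0.09 0.18 -0.004 0;-0.12 0.24 -0.004 0;-0.15 0.31 -0.004 0;-0.18 0.37 -0.004 0;-0.21 0.43 -0.004 0;-0.235 0.48 -0.004 0;-0.245 0.5 -0.004 0;-0.25 0.51 -0.004 0;-0.25 0.51 -0.004 0"

```text
t: 5.55
tool_pos: [0.5782, -0.0143, 0.0054]
orientation: [-0.53, -3.097, 0.002]
force: [-2.5, -3.0, 5.4]
finger_gap: 0.0546
grasp_force: 64.7
```

```bash
python3 - <<'E'
from h import *
go(.5775,-.0156,.0063);s=telemetry.observe();print(s['force'],s['grasp_force'])
c=read_camera('top');np.save('top1.npy',c,allow_pickle=True);d=read_camera('side');np.save('side1.npy',d,allow_pickle=True)
a=np.vstack([cv2.resize(c['color'][110:190,270:400],None,fx=4,fy=4,interpolation=3),cv2.resize(d['color'][150:225,235:365],None,fx=4,fy=3.6,interpolation=3)])[:,:,::-1]
cv2.imwrite('pics/c2.png',a)
E
```

```text
t 5.55 at [ 0.5782 -0.0143  0.0054] yaw 160.58 tilt [-2.e-04 -1.e-03 -1.e+00] -> rows [ 0.0009 -0.0058 -0.0038] 0 gap 0.0546
[-2.53943533 -2.96433902  5.38941891] 64.67666745185852
```

View pics/c2.png

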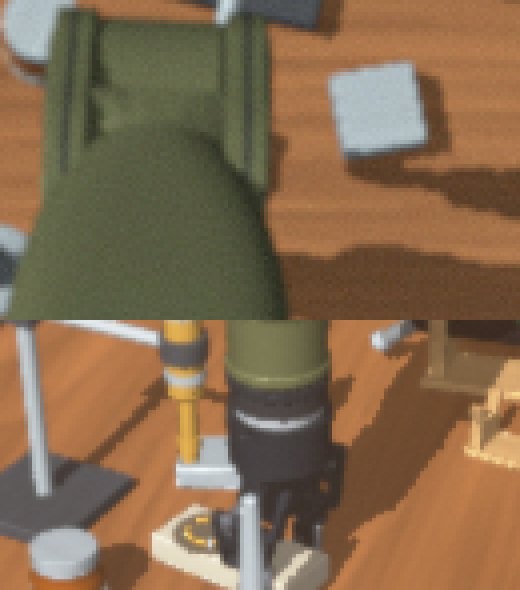

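The elbow blocks the top view. The side view shows the nozzle's end (crop 190,460) standing over the ring's gap side. I'll relieve the drag slightly, release, rise and re-measure.

play_rows:
  rows: "0.002 -0.005 0 0;0.002 -0.005 0 0;0.002 -0.005 0 0"

```text
t: 5.95
tool_pos: [0.5782, -0.0144, 0.0054]
orientation: [0.529, 3.095, 0.004]
force: [0.3, 4.0, 3.4]
finger_gap: 0.0545
grasp_force: 64.5
```

play_rows:
  rows: "0 0 0 0;0 0 0 0;0 0 0 0;0 0 0 0;0 0 -0.02 0;0 0 -0.06 0;0 0 -0.14 0;0 0 -0.22 0;0.1 0 -0.32 0;0.3 0 -0.4 0;0.5 0 -0.4 0;0.5 0 -0.4 0"
  fingers: 0.82

```text
t: 7.15
tool_pos: [0.4505, 0.0267, 0.105]
orientation: [-0.526, -3.089, 0.002]
force: [-0.1, -0.5, 0.4]
finger_gap: 0.0699
grasp_force: 0.0
```

```bash
python3 - <<'E'
from h import *
go(.5775,-.0156,.0063);s=telemetry.observe()
c=read_camera('wrist');np.save('w3.npy',(c,s),allow_pickle=True);save(c,'pics/w3.png')
d=read_camera('side');np.save('side2.npy',d,allow_pickle=True)
Q=cloud(d);s0=np.load('side0.npy',allow_pickle=True).item();Q0=cloud(s0)
def blk(P,cx,cy,n):
    m=(np.abs(P[:,:,0]-cx)<.09)&(np.abs(P[:,:,1]-cy)<.07)&(P[:,:,2]>.0225)&(P[:,:,2]<.033)
    mm=cv2.morphologyEx(m.astype(np.uint8),cv2.MORPH_OPEN,np.ones((3,3)));_,l,st,_=cv2.connectedComponentsWithStats(mm);i=1+np.argmax(st[1:,4]);p=P[l==i]
    r=cv2.minAreaRect(p[:,:2].astype(np.float32));print(n,len(p),np.round(r[0],4),np.round(r[1],4),round(r[2],1),p.mean(0).round(4))
blk(Q0,.514,-.128,'side0');blk(Q,.614,-.028,'side2');blk(cloud(c,s),.614,-.028,'wrist')
w,sw=np.load('w1.npy',allow_pickle=True);blk(cloud(w,sw),.514,-.128,'wrist1')
E
```

```text
t 7.15 at [0.4505 0.0267 0.105 ] yaw 160.66 tilt [-8.4e-03  2.0e-04 -1.0e+00] -> rows [-0.5386  0.0098  0.3904] 0 gap 0.0699
side0 404 [ 0.5134 -0.1274] [0.0618 0.1298] 70.4 [ 0.5127 -0.1241  0.0273]
side2 211 [ 0.6379 -0.0367] [0.0599 0.0816] 71.1 [ 0.643  -0.0303  0.0275]
wrist 1771 [ 0.5682 -0.0113] [0.0556 0.0299] 70.1 [ 0.5655 -0.0111  0.0265]
wrist1 4435 [ 0.5145 -0.1287] [0.0589 0.1295] 70.8 [ 0.5105 -0.1277  0.0271]
```

View pics/w3.png

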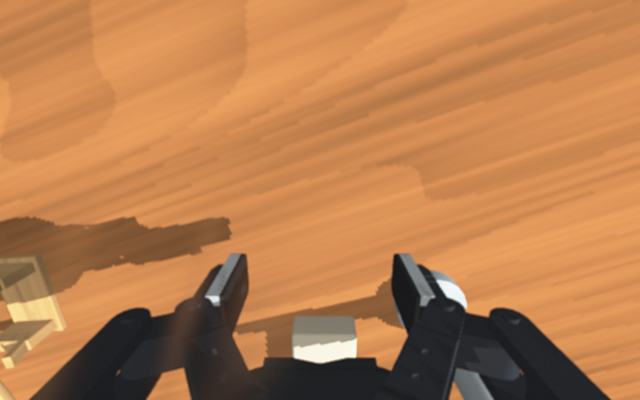

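The near end of the block is at (324,340), free of the fingers. I move toward the thermometer, which clears the fixed views for checking the joint.

```bash
python3 -c "
from h import *
go(.40,-.2,.22,180)"
```

```text
t 7.25 at [0.4578 0.0262 0.1059] yaw 160.62 tilt [ 6.e-04 -1.e-04 -1.e+00] -> rows [-0.0824 -0.9303 -0.4563] -0.4308 gap 0.07
```

play_rows:
  rows: "-0.08 -0.1 -0.2 -0.1;-0.08 -0.25 -0.45 -0.2;-0.08 -0.45 -0.46 -0.3;-0.08 -0.65 -0.46 -0.43;-0.08 -0.85 -0.46 -0.43;-0.08 -0.93 -0.46 -0.43;-0.08 -0.93 -0.46 -0.43;-0.08 -0.93 -0.46 -0.43"

```text
t: 8.05
tool_pos: [0.4017, -0.2017, 0.2206]
orientation: [0.007, 3.14, -0.001]
force: [0.3, -0.3, -0.3]
finger_gap: 0.0702
grasp_force: 0.0
```

```bash
python3 - <<'E'
from h import *
go(.42,-.36,.22,180);s=telemetry.observe()
def blk(P,cx,cy,n):
    m=(np.abs(P[:,:,0]-cx)<.09)&(np.abs(P[:,:,1]-cy)<.07)&(P[:,:,2]>.0225)&(P[:,:,2]<.033)
    mm=cv2.morphologyEx(m.astype(np.uint8),cv2.MORPH_OPEN,np.ones((3,3)));_,l,st,_=cv2.connectedComponentsWithStats(mm);i=1+np.argmax(st[1:,4]);p=P[l==i]
    r=cv2.minAreaRect(p[:,:2].astype(np.float32));a=np.radians(r[2]-90);j=np.array(r[0])+.045*np.array([np.cos(a),np.sin(a)])
    print(n,len(p),np.round(r[0],4),np.round(r[1],4),round(r[2],1),'joint',j.round(4))
for n in('top','side'):
    c=read_camera(n);np.save(n+'3.npy',c,allow_pickle=True);blk(cloud(c),.614,-.028,n);save(c,f'pics/{n}3.png')
    p=cloud(np.load(n+'0.npy',allow_pickle=True).item());blk(p,.514,-.128,n+'0')
E
```

```text
t 8.05 at [ 0.4017 -0.2017  0.2206] yaw 179.73 tilt [ 2.e-03 -4.e-04 -1.e+00] -> rows [-0.0761 -0.633   0.003 ] -0.0061 gap 0.0702
top 933 [ 0.6139 -0.0256] [0.0589 0.1297] 69.4 joint [ 0.6561 -0.0415]
top0 967 [ 0.5133 -0.1271] [0.0572 0.1301] 71.2 joint [ 0.5559 -0.1416]
side 223 [ 0.6397 -0.0369] [0.0624 0.0824] 72.8 joint [ 0.6826 -0.0501]
side0 404 [ 0.5134 -0.1274] [0.0618 0.1298] 70.4 joint [ 0.5558 -0.1425]
```

View pics/top3.png

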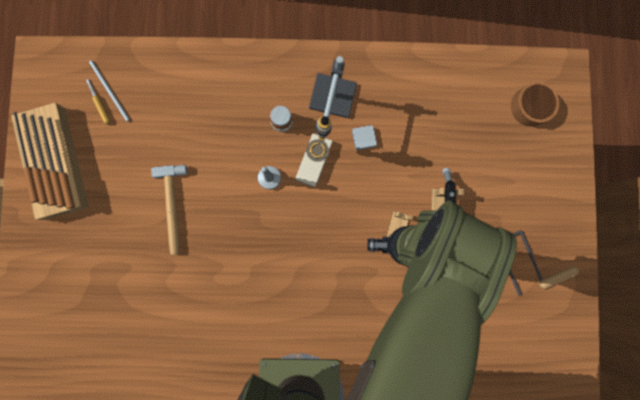

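The top view shows the ring end of the block at (318,150) below the torch at (323,125), with the bystanders unmoved. The joint is within about 2 mm of the nozzle axis. Next is a wrist look at the thermometer.

play_rows:
  rows: "-0.076 -0.2 0 0;-0.076 -0.4 0 0;-0.076 -0.55 0 0;-0.076 -0.633 0 -0.006;-0.076 -0.633 0 -0.006;-0.076 -0.633 0 -0.006;-0.076 -0.633 0 -0.006"
  fingers: 0.75

```text
t: 8.85
tool_pos: [0.4198, -0.3565, 0.2199]
orientation: [0.009, -3.141, -0.001]
force: [0.3, -0.0, -0.1]
finger_gap: 0.0641
grasp_force: 0.0
```

```bash
python3 - <<'E'
from h import *
s=telemetry.observe();c=read_camera('wrist');np.save('w4.npy',(c,s),allow_pickle=True);save(c,'pics/w4.png')
P=cloud(c,s);dark=c['color'].max(2)<75
m=(np.abs(P[:,:,0]-.494)<.1)&(np.abs(P[:,:,1]+.37)<.03)&(P[:,:,2]>.066)&(P[:,:,2]<.085)
g=c['color'].astype(int);h=cv2.cvtColor(c['color'],cv2.COLOR_RGB2HSV)
wood=(h[:,:,1]>70)&(h[:,:,0]<25)&(h[:,:,2]>90)
def rep(m,n):
    p=P[m];r=cv2.minAreaRect(p[:,:2].astype(np.float32));print(n,len(p),np.round(r[0],4),np.round(r[1],4),round(r[2],2),'z',np.percentile(p[:,2],[10,50,90]).round(4))
rep(m&~wood,'handle')
near=(np.abs(P[:,:,0]-.494)<.08)&(np.abs(P[:,:,1]+.37)<.05)
rep(near&wood&(P[:,:,2]>.005)&(P[:,:,2]<.016),'base');rep(near&wood&(P[:,:,2]>.07),'prongs')
for a,b in((.42,.47),(.47,.52)):
    rep(near&wood&(P[:,:,2]>.07)&(P[:,:,0]>a)&(P[:,:,0]<b),f'prong{a}')
go(.494,-.3706,.044,180)
E
```

```text
handle 2503 [ 0.4944 -0.3647] [0.0396 0.1351] 88.82 z [0.0736 0.0749 0.0759]
base 1434 [ 0.4917 -0.3735] [0.062  0.1093] 88.65 z [0.0077 0.0088 0.01  ]
prongs 995 [ 0.4819 -0.3621] [0.1423 0.0973] 7.41 z [0.0716 0.0751 0.2785]
prong0.42 565 [ 0.4445 -0.3694] [0.0489 0.0984] 0.01 z [0.0721 0.0759 0.2799]
prong0.47 72 [ 0.4949 -0.3732] [0.0237 0.0505] 87.36 z [0.0712 0.0732 0.0744]
t 8.9 at [ 0.4198 -0.3565  0.2201] yaw -179.69 tilt [-3.e-04  7.e-04 -1.e+00] -> rows [-0.2968 -0.0584  0.7042] 0.0069 gap 0.0638
```

View pics/w4.png

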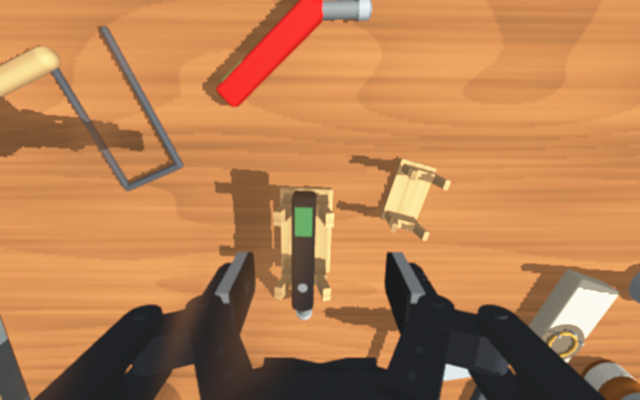

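The wrist view shows the black thermometer at (303,250), green label at (303,222), nose at (305,315), between the forks of the large cradle. I tighten its centre line with a dark mask.

```bash
python3 - <<'E'
from h import *
c,s=np.load('w4.npy',allow_pickle=True);P=cloud(c,s)
k=np.zeros((400,640),bool);k[188:318,288:322]=1
h=cv2.cvtColor(c['color'],cv2.COLOR_RGB2HSV)
m=k&((c['color'].max(2)<85)|((h[:,:,0]>45)&(h[:,:,0]<90)&(h[:,:,1]>60)))&(P[:,:,2]>.07)&(P[:,:,2]<.08)
p=P[m]
for x in np.arange(.44,.56,.02):
    q=p[abs(p[:,0]-x)<.01];print(x.round(2),len(q),q[:,1].min().round(4),q[:,1].max().round(4),(q[:,1].min()/2+q[:,1].max()/2).round(4),np.median(q[:,2]).round(4))
print('x',p[:,0].min(),p[:,0].max())
r=cv2.minAreaRect(p[:,:2].astype(np.float32));print(r)
c=np.load('top0.npy',allow_pickle=True).item();P=cloud(c);h=cv2.cvtColor(c['color'],cv2.COLOR_RGB2HSV)
E
```

```text
0.44 384 -0.3831 -0.3618 -0.3725 0.0752
0.46 346 -0.3826 -0.3628 -0.3727 0.0753
0.48 205 -0.376 -0.3628 -0.3694 0.0748
0.5 292 -0.3837 -0.3629 -0.3733 0.0748
0.52 269 -0.3842 -0.3629 -0.3735 0.0747
0.54 290 -0.3845 -0.364 -0.3743 0.0747
0.56 73 -0.3846 -0.3651 -0.3748 0.0742
x 0.4266555629146524 0.5593861874175237
((0.493080198764801, -0.373131662607193), (0.02144661359488964, 0.13273389637470245), 89.284423828125)
```

```bash
python3 -c "
from h import *
go(.493,-.3727,.043,179)"
```

```text
t 8.9 at [ 0.4198 -0.3565  0.2201] yaw -179.69 tilt [-3.e-04  7.e-04 -1.e+00] -> rows [-0.2928 -0.0668  0.7082] 0.0292 gap 0.0638
```

play_rows:
  rows: "-0.15 -0.067 0 0.03;-0.293 -0.067 0.05 0.03;-0.293 -0.067 0.15 0.03;-0.293 -0.067 0.3 0.03;-0.293 -0.067 0.42 0.03;-0.293 -0.067 0.54 0.03;-0.293 -0.067 0.63 0.03;-0.293 -0.067 0.69 0.03;-0.293 -0.067 0.708 0.03;-0.293 -0.067 0.708 0.03;-0.293 -0.067 0.708 0.03"

```text
t: 10.0
tool_pos: [0.4935, -0.3748, 0.0442]
orientation: [0.031, 3.14, -0.002]
force: [-0.2, -0.2, -0.2]
finger_gap: 0.0642
grasp_force: 0.0
```

play_rows:
  rows: "0 0 0 0;0 0 0 0;0 0 0 0;0 0 0 0;0 0 0 0;0 0 0 0;0 0 0 0;0 0 0 0;0 0 0 0;0 0 0 0"
  fingers: 0.15

```text
t: 11.0
tool_pos: [0.4932, -0.3751, 0.044]
orientation: [0.032, 3.14, -0.001]
force: [0.1, 1.2, 5.2]
finger_gap: 0.0233
grasp_force: 59.9
```

```bash
python3 -c "
from h import *
go(.493,-.3727,.16,179);s=telemetry.observe();print(s['force'],s['grasp_force'])"
```

```text
t 11.0 at [ 0.4932 -0.3751  0.044 ] yaw 178.83 tilt [ 1.4e-03 -7.0e-04 -1.0e+00] -> rows [ 4.000e-04  9.300e-03 -4.639e-01] -0.0039 gap 0.0233
[0.14213707 1.1503484  5.23386857] 59.85418260097504
```

Gripped with a 23 mm opening. I lift straight up, then travel to a stand-off point near the work.

play_rows:
  rows: "0 0 -0.03 0;0 0 -0.1 0;0 0 -0.2 0;0 0 -0.3 0;0 0 -0.4 0;0 0 -0.5 0;0 0 -0.54 0;0 0 -0.54 0;0 0 -0.54 0"

```text
t: 11.9
tool_pos: [0.4921, -0.3744, 0.1769]
orientation: [-0.032, -3.14, -0.002]
force: [0.5, -0.4, -2.2]
finger_gap: 0.0231
grasp_force: 58.9
```

```bash
python3 -c "
from h import *
go(.45,-.15,.18,178.8);s=telemetry.observe();print(s['force'],s['grasp_force'])"
```

```text
t 11.9 at [ 0.4921 -0.3744  0.1769] yaw 178.82 tilt [-0.0015  0.001  -1.    ] -> rows [ 0.1867  0.8941 -0.0113] 0.0005 gap 0.0231
[ 0.50446098 -0.43069968 -2.22690871] 58.89286816120148
```

play_rows:
  rows: "0.03 0.05 0 0;0.08 0.15 0 0;0.14 0.3 0 0;0.19 0.45 0 0;0.19 0.6 0 0;0.19 0.75 0 0;0.19 0.85 0 0;0.19 0.89 0 0;0.19 0.89 0 0"

```text
t: 12.8
tool_pos: [0.4488, -0.1502, 0.1769]
orientation: [-0.029, -3.139, -0.001]
force: [0.0, 0.4, -1.7]
finger_gap: 0.0234
grasp_force: 59.1
```

play_rows:
  rows: "0 0.05 0 0;0 0.15 0.05 0;0 0.25 0.1 0;0 0.35 0.15 0;0 0.41 0.2 0;0 0.43 0.22 0;0 0.43 0.22 0;0 0.43 0.22 0"

```text
t: 13.6
tool_pos: [0.4524, -0.0447, 0.1233]
orientation: [0.034, 3.141, -0.001]
force: [0.3, -0.8, -1.7]
finger_gap: 0.0231
grasp_force: 59.2
```

```bash
python3 - <<'E'
from h import *
go(.512,-.0395,.084,178.8)
s=telemetry.observe();p=s['tool_pos']
c=read_camera('side');d=read_camera('top');np.save('s5.npy',(c,d,s),allow_pickle=True)
Q=cloud(c)
R,t=RT(c)
ex=np.array([p[0]+.102,p[1]-.002,p[2]+.0185-.037])
K=np.array([[c['fx'],0,c['cx']],[0,c['fy'],c['cy']],[0,0,1]])
uv=cv2.projectPoints(ex.reshape(1,3),cv2.Rodrigues(R)[0],t,K,np.array(c['dist_coeffs'],float))[0].ravel();print('expected lens',ex,uv)
u,v=uv.astype(int)
a=c['color'][v-55:v+45,u-60:u+75][:,:,::-1];print('crop origin',u-60,v-55)
cv2.imwrite('pics/c5.png',cv2.resize(a,None,fx=5.5,fy=5.5,interpolation=3))
E
```

```text
t 13.6 at [ 0.4524 -0.0447  0.1233] yaw 178.78 tilt [ 4.e-04 -6.e-04 -1.e+00] -> rows [-0.238   0.0258  0.1574] -0.0006 gap 0.0231
expected lens [ 0.55435093 -0.04666512  0.10482188] [315.44114652 190.31607396]
crop origin 255 135
```

View pics/c5.png

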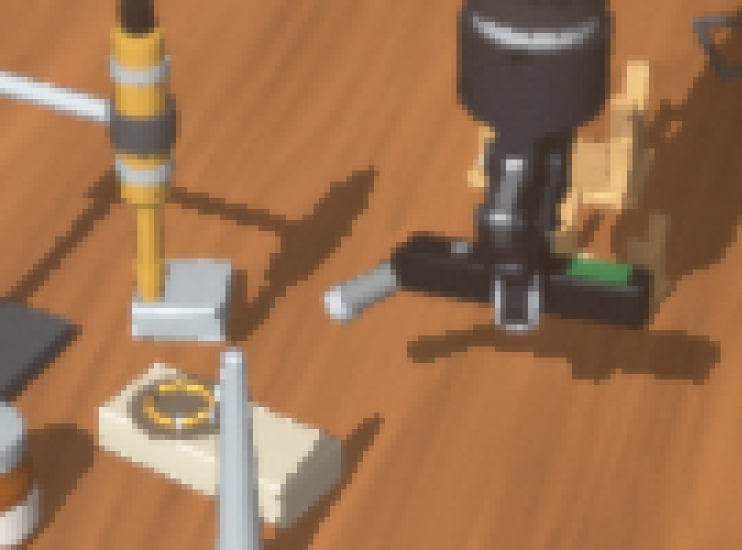

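The side crop shows the lens at crop (340,305), which is pixel (316.8,190.5) against a predicted (315.4,190.3). So the thermometer hangs level as expected. I advance to the measuring pose and hold.

play_rows:
  rows: "-0.02 0.003 0.013 0;-0.06 0.006 0.04 0;-0.1 0.01 0.066 0;-0.14 0.015 0.092 0;-0.18 0.02 0.12 0;-0.21 0.024 0.14 0;-0.23 0.026 0.152 0;-0.238 0.026 0.157 0;-0.238 0.026 0.157 0;-0.238 0.026 0.157 0"

```text
t: 14.7
tool_pos: [0.5112, -0.0386, 0.0839]
orientation: [-0.032, -3.141, 0.0]
force: [-0.9, -0.1, -1.9]
finger_gap: 0.0232
grasp_force: 59.2
```

```bash
python3 - <<'E'
from h import *
go(.512,-.0395,.084,178.8)
s=telemetry.observe();p=s['tool_pos']
c=read_camera('side');Q=cloud(c)
h=cv2.cvtColor(c['color'],cv2.COLOR_RGB2HSV)
# grey nose points
m=(h[:,:,1]<60)&(h[:,:,2]>90)&(abs(Q[:,:,0]-.6)<.04)&(abs(Q[:,:,1]+.04)<.03)&(Q[:,:,2]>.05)&(Q[:,:,2]<.13)
q=Q[m];print(len(q),q.min(0),q.max(0),q.mean(0));o=np.argsort(q[:,0]);print('tip',q[o[-6:]].round(4))
y=yaw(s)-180;lens=p+np.array([.102*np.cos(np.radians(y)),.102*np.sin(np.radians(y)),-.0185]);j=np.array([.656,-.0425,.03]);d=j-lens
print('lens',lens,'dist',np.linalg.norm(d),'elev',np.degrees(np.arctan2(-d[2],np.hypot(d[0],d[1]))),'az',np.degrees(np.arctan2(d[1],d[0]))-y)
E
```

```text
t 14.7 at [ 0.5112 -0.0386  0.0839] yaw 178.83 tilt [-3.e-04 -0.e+00 -1.e+00] -> rows [-0.0031 -0.0035 -0.0003] 0.0006 gap 0.0232
53 [ 0.57531372 -0.04914833  0.07022308] [ 0.61589081 -0.02927399  0.09980011] [ 0.59418559 -0.03516504  0.08514522]
tip [[ 0.6089 -0.0375  0.0806]
 [ 0.6094 -0.0491  0.0761]
 [ 0.6114 -0.0356  0.0814]
 [ 0.6119 -0.0367  0.0769]
 [ 0.6147 -0.0354  0.0736]
 [ 0.6159 -0.0394  0.0743]]
lens [ 0.6132284  -0.04070135  0.06542708] dist 0.05556728681647973 elev 39.609582991963244 az -1.2343065118882905
```

Pose is good: lens 56 mm from the joint, aim within about 1–2 mm. Holding.

play_rows:
  rows: "0 0 0 0;0 0 0 0;0 0 0 0;0 0 0 0;0 0 0 0;0 0 0 0;0 0 0 0;0 0 0 0;0 0 0 0;0 0 0 0;0 0 0 0;0 0 0 0"

```text
t: 15.95
tool_pos: [0.5115, -0.0386, 0.0838]
orientation: [-0.032, -3.141, 0.0]
force: [-0.0, -1.0, -2.7]
finger_gap: 0.023
grasp_force: 59.2
```

play_rows:
  rows: "0 0 0 0;0 0 0 0;0 0 0 0;0 0 0 0;0 0 0 0;0 0 0 0;0 0 0 0;0 0 0 0;0 0 0 0;0 0 0 0;0 0 0 0;0 0 0 0"

```text
t: 17.15
tool_pos: [0.5115, -0.0386, 0.0838]
orientation: [-0.032, -3.141, 0.0]
force: [-0.1, -1.2, -3.2]
finger_gap: 0.0232
grasp_force: 59.2
```

play_rows:
  rows: "0 0 0 0;0 0 0 0;0 0 0 0;0 0 0 0;0 0 0 0;0 0 0 0;0 0 0 0;0 0 0 0"

```text
t: 17.95
tool_pos: [0.5115, -0.0386, 0.0838]
orientation: [-0.032, -3.141, 0.0]
force: [0.7, 0.1, -2.7]
finger_gap: 0.023
grasp_force: 59.2
```

play_rows:
  rows: "0.02 0 -0.015 0;0.07 0 -0.05 0;0.12 0 -0.1 0;0.17 0 -0.15 0;0.22 0 -0.22 0;0.24 0 -0.3 0;0.24 0 -0.36 0;0.24 0 -0.38 0;0.24 0 -0.38 0"

```text
t: 18.85
tool_pos: [0.4516, -0.0374, 0.1798]
orientation: [0.032, 3.139, -0.0]
force: [0.2, 0.4, -2.3]
finger_gap: 0.0233
grasp_force: 59.2
```

```bash
python3 -c "
from h import *
go(.46,-.2,.177,178.83);go(.4932,-.3751,.177,178.83)"
```

```text
t 18.85 at [ 0.4516 -0.0374  0.1798] yaw 178.83 tilt [ 2.1e-03 -2.0e-04 -1.0e+00] -> rows [-0.0467 -0.6495  0.0115] -0.0001 gap 0.0233
t 18.85 at [ 0.4516 -0.0374  0.1798] yaw 178.83 tilt [ 2.1e-03 -2.0e-04 -1.0e+00] -> rows [-0.1938 -1.3471  0.0119] -0.0001 gap 0.0233
```

play_rows:
  rows: "0 -0.05 0 0;0 -0.15 0 0;0 -0.3 0 0;-0.02 -0.45 0 0;-0.04 -0.6 0 0;-0.05 -0.7 0 0;-0.05 -0.8 0 0;-0.05 -0.85 0 0;-0.05 -0.85 0 0"

```text
t: 19.75
tool_pos: [0.459, -0.2515, 0.1778]
orientation: [-0.036, -3.14, -0.001]
force: [-0.0, 0.4, -2.9]
finger_gap: 0.0234
grasp_force: 59.3
```

play_rows:
  rows: "0 -0.1 0 0;-0.04 -0.2 0 0;-0.08 -0.3 0 0;-0.12 -0.4 0 0;-0.144 -0.47 0 0;-0.144 -0.497 0 0;-0.144 -0.497 0 0;-0.144 -0.497 0 0"

```text
t: 20.55
tool_pos: [0.4926, -0.3735, 0.1785]
orientation: [-0.031, -3.14, -0.002]
force: [-0.2, 0.6, -2.4]
finger_gap: 0.0232
grasp_force: 59.4
```

```bash
python3 -c "
from h import *
go(.4932,-.3751,.045,178.83)"
```

```text
t 20.55 at [ 0.4926 -0.3735  0.1785] yaw 178.87 tilt [-0.0011  0.0016 -1.    ] -> rows [-0.0033 -0.0071  0.5341] 0.0009 gap 0.0232
```

play_rows:
  rows: "-0.003 -0.006 0.05 0;-0.003 -0.006 0.15 0;-0.003 -0.006 0.25 0;-0.003 -0.006 0.34 0;-0.003 -0.006 0.41 0;-0.003 -0.006 0.46 0;-0.003 -0.006 0.49 0;-0.003 -0.006 0.51 0;-0.003 -0.006 0.525 0;-0.003 -0.006 0.535 0;-0.003 -0.006 0.535 0"

```text
t: 21.65
tool_pos: [0.4941, -0.3764, 0.0453]
orientation: [0.032, 3.141, 0.001]
force: [0.2, 1.6, -1.7]
finger_gap: 0.0235
grasp_force: 59.5
```

```bash
python3 -c "
from h import *
go(.4932,-.3751,.044,178.83);print(telemetry.observe()['force'])"
```

```text
t 21.65 at [ 0.4941 -0.3764  0.0453] yaw 178.83 tilt [ 6.e-04  4.e-04 -1.e+00] -> rows [0.0039 0.005  0.0051] 0.0001 gap 0.0235
[ 0.20642636  1.55305751 -1.65035261]
```

play_rows:
  rows: "0.004 0.005 0.003 0;0.004 0.005 0.006 0;0.004 0.005 0.006 0;0.004 0.005 0.006 0"

```text
t: 22.05
tool_pos: [0.4929, -0.3755, 0.044]
orientation: [0.032, 3.141, -0.001]
force: [-1.6, 1.3, 2.1]
finger_gap: 0.0237
grasp_force: 59.8
```

play_rows:
  rows: "0 0 0 0;0 0 0 0;0 0 0 0;0 0 0 0;0 0 0 0;0 0 0 0;0 0 0 0"
  fingers: 0.7

```text
t: 22.75
tool_pos: [0.4929, -0.3753, 0.0435]
orientation: [0.032, 3.141, 0.0]
force: [0.5, -0.0, -0.4]
finger_gap: 0.0598
grasp_force: 0.0
```

play_rows:
  rows: "0 0 -0.05 0;0 0 -0.15 0;0 0 -0.3 0;0 0 -0.45 0;0.15 0 -0.6 0;0.3 0 -0.7 0;0.45 0 -0.7 0;0.6 0 -0.7 0;0.6 0 -0.7 0"

```text
t: 23.65
tool_pos: [0.3387, -0.3712, 0.22]
orientation: [-0.038, -3.14, -0.0]
force: [0.4, -0.4, -0.1]
finger_gap: 0.0597
grasp_force: 0.0
```

```bash
python3 - <<'E'
from h import *
go(.3,-.37,.22);s=telemetry.observe()
c0=np.load('top0.npy',allow_pickle=True).item();c=read_camera('top');d=read_camera('side');d0=np.load('side0.npy',allow_pickle=True).item()
def f(c,z):
    P=cloud(c);m=(c['color'].max(2)<60)&(P[:,:,2]>.055)&(P[:,:,2]<.1)&(abs(P[:,:,0]-.494)<.09)&(abs(P[:,:,1]+.37)<.04)
    p=P[m];r=cv2.minAreaRect(p[:,:2].astype(np.float32));print(z,len(p),p.mean(0).round(4),r)
f(c0,'top0');f(c,'top now');f(d0,'side0');f(d,'side now')
def b(c,z):
    P=cloud(c);m=(abs(P[:,:,0]-.614)<.08)&(abs(P[:,:,1]+.028)<.06)&(P[:,:,2]>.0225)&(P[:,:,2]<.033)
    print(z,m.sum(),P[m].mean(0).round(4))
b(np.load('top3.npy',allow_pickle=True).item(),'blk before');b(c,'blk now')
a=np.vstack([cv2.resize(c['color'][50:230,240:500],(650,450),interpolation=3)])[:,:,::-1];cv2.imwrite('pics/c9.png',a)
E
```

```text
t 23.65 at [ 0.3387 -0.3712  0.22  ] yaw 178.63 tilt [-1.7e-03  2.0e-04 -1.0e+00] -> rows [0.1548 0.001  0.0003] 0 gap 0.0597
top0 389 [ 0.5012 -0.3687  0.074 ] ((0.4939916133880615, -0.37060147523880005), (0.02449350617825985, 0.13168217241764069), 89.56670379638672)
top now 384 [ 0.501  -0.37    0.0741] ((0.4939591884613037, -0.37317386269569397), (0.024455536156892776, 0.13175222277641296), 89.14249420166016)
side0 0 [nan nan nan] ((0.0, 0.0), (0.0, 0.0), 0.0)
side now 0 [nan nan nan] ((0.0, 0.0), (0.0, 0.0), 0.0)
blk before 982 [ 0.6114 -0.0251  0.0285]
blk now 986 [ 0.6111 -0.0251  0.0286]<stdin>:6: RuntimeWarning: Mean of empty slice.
  ret = um.true_divide(
```

The thermometer is back at the same height and position, with y about 2 mm over and still in the forks. The block has not moved and the gripper is clear, so I hand in.

```bash
python3 -c "
from bench import ctrl
print(ctrl.hand_in())"
```

```text
the job is handed in; nothing more can be done
None
```

The job is handed in (no verdict shown): by my measurements the joint is about 2 mm from the nozzle axis, the thermometer was held still on it for about 3 s at 56 mm and is back in its cradle within about 2.5 mm, and the block has not moved since.

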